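Power up the data logger in order

TASK

Start the data logger. On the grey power block, first switch the big master rocker on by pressing its raised far end right down, then press fully down the one outlet key in front of the outlet that has the box-shaped mains adapter in it, and last press the round key on the data logger fully down. Only press: do not lift or shove the logger, leave all other keys and the things standing around alone, and take the arm clear at the end.

Things in the scene. Friction and masses are not known exactly. Their poses are not given: they have to be found in the camera images.
- block: grey power block screwed to the desk, 110 (x) x 260 (y) x 40 mm high; origin under its centre, z up. At its +y end, at (0, 94) mm, is the master rocker; then three outlets in a row at x = +26, y = +30, -32, -94 mm, each with its own rectangular key in front of it at x = -34 mm and the same y
- master (a joint): the master rocker, 50 (x) x 28 (y) mm, pivot at the middle across the block; 0 = off (the far, +x, end stands raised, its top up to 14 mm above the block), 0.4 rad = on (the far end pressed down, its top still 4 mm above the block). No spring: it stays where it is put; pressing the far end takes about 4 N
- master_end (a point): the point to press on the top of the rocker's far end, 16 mm from the pivot; it sinks about 6 mm on the way from off to on
- key1 (a joint): the rectangular outlet key nearest the rocker (28 x 30 mm), belonging to outlet1; 0 = off (up, top 10 mm above the block), 0.006 m = fully pressed (top 4 mm above the block). No spring: it stays where it is pushed; about 3.5 N moves it
- key1_top (a point): centre of the top of key1
- outlet1 (a point): centre of outlet1 on the block's top, 60 mm behind (+x of) the centre of key1
- key2 (a joint): the rectangular outlet key in the middle (28 x 30 mm), belonging to outlet2; 0 = off (up, top 10 mm above the block), 0.006 m = fully pressed (top 4 mm above the block). No spring: it stays where it is pushed; about 3.5 N moves it
- key2_top (a point): centre of the top of key2
- outlet2 (a point): centre of outlet2 on the block's top, 60 mm behind (+x of) the centre of key2
- key3 (a joint): the rectangular outlet key farthest from the rocker (28 x 30 mm), belonging to outlet3; 0 = off (up, top 10 mm above the block), 0.006 m = fully pressed (top 4 mm above the block). No spring: it stays where it is pushed; about 3.5 N moves it
- key3_top (a point): centre of the top of key3
- outlet3 (a point): centre of outlet3 on the block's top, 60 mm behind (+x of) the centre of key3
- adapter: white box-shaped plug-in mains adapter, 38 x 40 mm, 42 mm tall, fixed in one of the three outlets (the other two carry flat round covers 36 mm across, 10 mm high); origin at the centre of its underside
- logger: grey data logger lying loose on the desk, 62 (x) x 150 (y) x 32 mm high, 0.6 kg; origin under its centre, z up; small screen in the middle of its top, a round key at (0, +50) mm and a small square key at (0, -50) mm
- start_key (a joint): the logger's round start key, 30 mm across; 0 = up (top 10 mm above the logger), 0.006 m = fully pressed (top 4 mm above the logger). No spring: it stays where it is pushed; about 3.5 N moves it
- start_key_top (a point): centre of the top of the round start key
- small_key (a joint): the logger's small square key, 14 x 14 mm, to be left alone; 0 = up (top 7 mm above the logger), 0.004 m = pressed; it stays where it is pushed
- mouse: bystander, loose, to be left alone: black computer mouse, 103 x 58 x 36 mm; origin at the centre of its underside
- vial: bystander, loose, to be left alone: small sample vial, 21 mm across, 46 mm tall; origin at the centre of its underside
- crucible: bystander, loose, to be left alone: small white crucible, 40 mm across, 35 mm tall; origin at the centre of its underside
- beaker: bystander, loose, to be left alone: glass beaker, 71 x 76 x 90 mm; origin at the centre of its underside
- bottle: bystander, loose, to be left alone: brown bottle, 67 mm across, 150 mm tall; origin at the centre of its underside
- tape_roll: bystander, loose, to be left alone: roll of clear tape lying flat, 52 mm across, 18 mm tall; origin at the centre of its underside
- weight: bystander, loose, to be left alone: brass knob weight, 29 mm across, 46 mm tall; origin at the centre of its underside

How it is judged:
By the outcome, as a careful person would: the job done as asked, in the order asked, and still so for the second after the job is handed in, with the robot touching nothing.
It also fails if it takes over 45 s, if anything falls off the work surface, if the arm or the gripper's body presses on something with over 40 N, if the wrist force passes 120 N, or if a joint passes its speed limit or range.

ROBOT

A 7-joint arm with a two-finger parallel gripper is mounted at the origin on a cart in front of the work surface, level with it; the furniture and walls round the work are solid. World frame = base frame: x ahead of the robot, y to its left, z up, the work surface at z = 0. Lengths are in mm, angles in rad, forces in N, time in s.
With the tool pointing down it reaches from about 400 to 900 mm from the base axis. Payload 5.6 kg.
Tool frame: the origin (TCP) lies at the centre of the arm's flange, where the gripper is bolted on; the fingertips stand 190 mm ahead of it and the grasp point (between the pads) lies 171 mm ahead of it (robot.tips_ahead is the z of the fingertips in the tool frame, in mm); z points along the fingers, y is the line along which they close (so a half turn about z gives the same grasp; the last joint's range is limited). The gripper opens to 92 mm and grips with 3 to 60 N. Pads are 20 mm wide; open, the fingers measure 128 mm over their backs; the gripper's body (75 mm by 189 mm) begins 69 mm behind the grasp point.
Start: joints at [1.075, 0.468, -0.012, 1.603, 0.006, 1.071, -0.056], TCP at [284.331, -584.515, 404.692] pointing down, gripper open.
Joint ranges: [-2.53, 2.53], [-0.31, 2.02], [-1.57, 1.55], [0.28, 2.44], [-1.29, 4.43], [0.15, 1.84], [-2.92, 2.92]. Speed limits (rad/s): [2.57, 2.57, 3.14, 3.14, 3.14, 3.14, 3.14].

INTERFACE

Orientations are given as [roll, pitch, yaw] about the fixed x, y, z axes, in that order (R = Rz(yaw) Ry(pitch) Rx(roll)).
In Python, from plant import observe, get_image, hand_in, robot gives the robot as it stands. The module is installed in compiled form; this text tells all that it offers.
- The arm moves only by the tool apply_moves, never from a script. Its argument "rows" is a list of rows, each a list of 7 numbers: the closure, from -1 (fully open) to 1 (shut), then the shift along the tool's x, y, z in parts of the range, where 1.0 means 100 cm, then the turn, a rotation vector about the tool's x, y, z in parts of the range, where 1.0 means 90 degrees. In form: [[grip, dx, dy, dz, ax, ay, az], ...]. A call has 1 to 8 rows; each row is the pose to reach, as a shift and turn from the pose commanded when the call began, along the tool's axes at that moment; what a row does not reach only later rows make up. A row lasts 1/12 s, in which the tool goes at most 41.7 mm and 7.16 degrees, less where a joint would pass 70% of its speed; a pose out of reach is approached as far as the arm can. A call with a gripper value outside its range is refused whole. The fingers move at their own pace and stop on an object; the grip force is fixed at half the most. Time passes only in rows, so rows that repeat a pose let the fingers close. It gives the time, the measured TCP pose, the force, the opening and the grip force at its end, in the units of the state.
- observe(): the state, without advancing time (a new reading comes with each control period).
- get_image(name): name is "scene" or "top"; returns a dict with "color" (384x512x3 uint8, red, green, blue), "range_z" (384x512 float32, mm along the optical axis (not along the pixel's ray), 0 where there is no reading), "fx", "fy", "cx", "cy" (pixels), "rvec" (rotation vector, rad) and "tvec" (3), from world to camera coordinates, as OpenCV has them. Camera axes: x right, y down, z forward; pixel columns grow to the right and rows downward; lengths in mm; the calibration is good to about 2 mm. A picture is of the moment at which its call begins.
- hand_in(): hands the job in; it is judged then, once.
The state is a dict: "clock": time; "joint_pos": joint angles; "joint_velocities": joint speeds; "effort": joint torques, N m; "tool_pos": TCP position; "ee_rot": TCP orientation; "contact_force": force on the tool from outside, world axes, zero at the start; "wrist_torque": the same for the moment, N m; "width": finger opening in mm; "grasp_force": force on a finger pad.
Only numpy, scipy, OpenCV 4.12 (cv2) and the standard library are available. Lean on these libraries where they do the work, as an engineer would, in place of code of your own. Each camera call takes 0.05 s, during which the arm holds its last target. There are 200 camera calls.

## Working session

There is one attempt and no reset: what is moved stays moved. The work goes in short steps, Python scripts to look and compute and a tool call to move; the robot and the scene stay as the last step left them, time stands still between calls to the robot, and variables do not carry over. Pictures are saved under pics/ and viewed, at most 10 in all, crops included, and the job is handed in when it is done.

Besides the shell and the picture viewer there is one more tool, called after "Emit:" as name(argument=value, ...) on one line, values as JSON. apply_moves: Moves the arm, as the interface text tells. Its arguments: {"type":"object","properties":{"rows":{"type":"array"}},"required":["rows"]}

```bash
mkdir -p pics
cat > h.py <<'E'
import numpy as np, cv2, pickle
from plant import observe, get_image, hand_in, robot
def snap(n):
    d=get_image(n); pickle.dump(d,open(n+'.pkl','wb')); return d
def load(n): return pickle.load(open(n+'.pkl','rb'))
def cloud(d):
    z=d['range_z'].astype(float); v,u=np.indices(z.shape)
    p=np.stack([(u-d['cx'])/d['fx']*z,(v-d['cy'])/d['fy']*z,z],-1)
    R,_=cv2.Rodrigues(np.array(d['rvec'],float)); w=(p-np.array(d['tvec']).ravel())@R
    w[z==0]=np.nan; return w
E
python3 - <<'E'
from h import *
s=observe(); print({k:np.round(v,3).tolist() for k,v in s.items()}, robot.tips_ahead)
for n in('scene','top'):
    d=snap(n); R,_=cv2.Rodrigues(np.array(d['rvec'],float)); print(n,d['fx'],-R.T@np.array(d['tvec']).ravel())
    cv2.imwrite(f'pics/{n}0.png',cv2.resize(d['color'][...,::-1],(800,600),interpolation=cv2.INTER_CUBIC))
E
```

```text
{'clock': 0.0, 'joint_pos': [1.075, 0.468, -0.012, 1.604, 0.006, 1.071, -0.056], 'joint_velocities': [0.0, -0.001, 0.0, -0.0, 0.001, -0.0, -0.001], 'effort': [0.0, -52.058, -0.012, -24.375, -0.057, 0.017, 0.0], 'tool_pos': [284.198, -584.312, 403.746], 'ee_rot': [-3.14, 0.0, 0.453], 'contact_force': [0.337, -0.297, -0.506], 'wrist_torque': [-0.022, -0.015, 0.029], 'grasp_force': 0.0, 'width': 91.851} 190.1
scene 368.94639340758005 [-291.31457145 -676.01388406  736.78054136]
top 395.20088255984655 [ 400.80634533   13.47860453 1153.51602411]
```

View pics/top0.png

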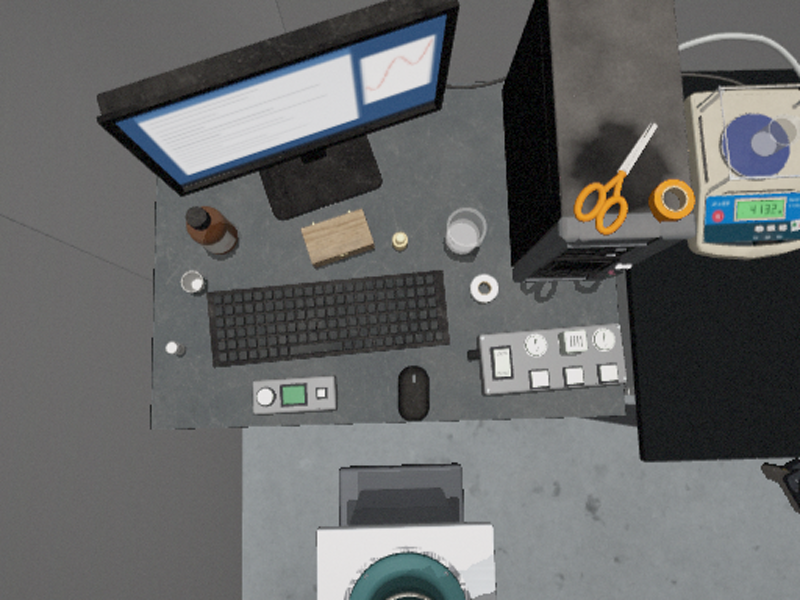

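View pics/scene0.png

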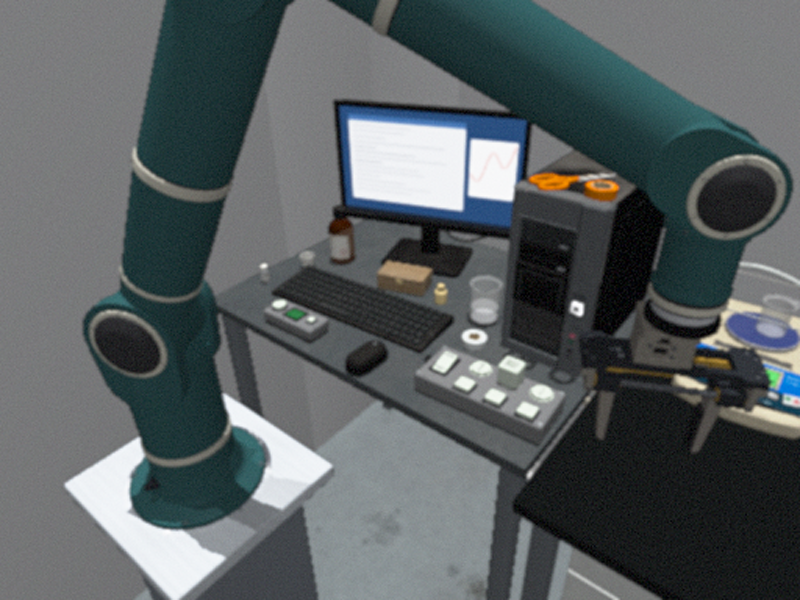

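The top view shows the block at pixels (480–625, 325–395), with its rocker at (502,362). The keys are at (540,379), (574,376) and (608,373), and the adapter looks to be in the middle outlet at (574,341). The logger is at (295,395), with its round key at (265,396). I'll measure these and enlarge the block to check.

Run:
```python
from h import *
d=load('top'); w=cloud(d); k=512/800
def rect(u0,u1,v0,v1,z0,z1,nm):
    c=w[int(v0*k):int(v1*k),int(u0*k):int(u1*k)].reshape(-1,3); m=(c[:,2]>z0)&(c[:,2]<z1); c=c[m]
    r=cv2.minAreaRect(c[:,:2].astype(np.float32)); print(nm,len(c),np.round(c.mean(0),1),'rect',np.round(r[0],1),np.round(r[1],1),round(r[2],1),'zmed',round(np.median(c[:,2]),1))
rect(470,632,315,402,30,62,'block')
rect(470,632,315,402,70,95,'adapter')
rect(245,345,368,420,22,50,'logger')
def pt(u,v):
    p=w[int(v*k)-2:int(v*k)+3,int(u*k)-2:int(u*k)+3].reshape(-1,3); return np.round(np.nanmedian(p,0),1)
for n,u,v in [('rockfar',502,350),('rocknear',502,374),('k1',540,379),('k2',574,376),('k3',608,373),('o1',535,345),('o2',574,341),('o3',604,339),('round',265,396),('small',321,393),('screen',293,394),('desk',460,400)]: print(n,pt(u,v))
a=cv2.resize(d['color'][200:265,300:410,::-1],None,fx=7,fy=7,interpolation=cv2.INTER_CUBIC)
b=cv2.resize(d['color'][235:270,155:225,::-1],None,fx=7,fy=7,interpolation=cv2.INTER_CUBIC)
cv2.imwrite('pics/blk.png',a[:,:770]);cv2.imwrite('pics/log.png',b)
```

```text
block 3359 [ 438.5 -271.6   43. ] rect [ 440.8 -268.2] [110.1 280. ] 3.1 zmed 41.9
adapter 211 [ 468.4 -305.6   82. ] rect [ 469. -307.] [38.  40.2] 1.3 zmed 82.3
logger 1182 [389.9 190.5  33.2] rect [389.9 191.7] [ 62.  150.3] 2.1 zmed 32.7
rockfar [ 457.5 -183.5   51.7]
rocknear [ 416.1 -182.5   45.9]
k1 [ 405.8 -248.    51.1]
k2 [ 409.5 -309.6   50.9]
k3 [ 413.3 -370.9   51.3]
o1 [ 467.4 -243.9   48. ]
o2 [ 468.7 -303.9   83.6]
o3 [ 474.9 -368.3   48.8]
round [389.9 241.4  42.6]
small [392.4 142.1  39.7]
screen [391.1 193.3  33.4]
desk [ 370.2 -109.5    1.3]
```

View pics/blk.png

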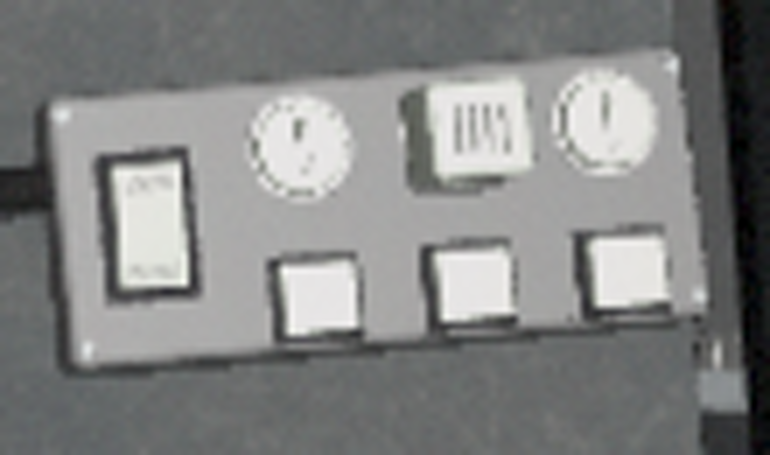

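View pics/log.png

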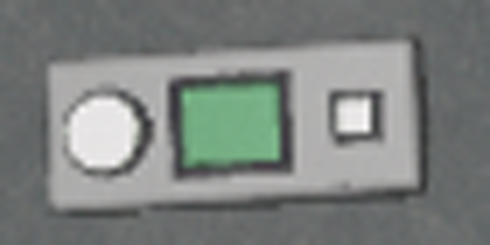

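The crops confirm the layout: in the block crop the box adapter sits at the middle outlet (475,130), with key2 in front of it at (475,283). In the logger crop the round key is at (105,130) on the +y end. The key heights (about 51, and 42.6 on the logger) and body sizes match those given. Next I'll compute the first move, closing the fingers and hovering over the rocker's far end.

```bash
cat >> h.py <<'E'
from scipy.spatial.transform import Rotation as Ro
def go(tip,yaw=0.058):
    "tool-frame shift (cm), turn (deg) from measured pose to bring the fingertips to tip, pointing down"
    s=observe(); R=Ro.from_euler('xyz',s['ee_rot']); T=Ro.from_euler('xyz',[np.pi,0,yaw])
    t=np.array(tip,float)+[0,0,robot.tips_ahead]
    print('tip now',np.round(np.array(s['tool_pos'])-[0,0,robot.tips_ahead],1),'F',np.round(s['contact_force'],1),'t',round(s['clock'],2),
     'shift',np.round(R.inv().apply(t-s['tool_pos'])/10,2),'turn',np.round((R.inv()*T).as_rotvec(degrees=True),1))
E
python3 - <<'E'
from h import *
go((456,-181,140))
w=cloud(load('top')).reshape(-1,3); m=(w[:,2]>90)&(w[:,1]>-420)&(w[:,1]<0)&(w[:,0]<700)&(w[:,2]<600)
for y in range(-420,0,60):
    q=w[m&(w[:,1]>y)&(w[:,1]<y+60)]; print(y, np.round(q[:,0].min(),0) if len(q) else None, np.round(q[:,2].max()) if len(q) else None)
E
```

```text
tip now [ 284.2 -584.3  213.7] F [-0.4 -1.1  0.5] t 0.1 shift [ 33.09 -28.75   7.41] turn [-0.1  0.  22.6]
-420 579.0 387.0
-360 580.0 387.0
-300 582.0 378.0
-240 582.0 378.0
-180 640.0 94.0
-120 641.0 94.0
-60 55.0 118.0
```

Careful with the scale: shifts go in shares of 100 cm and turns go in shares of 90 degrees. That gives: 20 cm / 100 = 0.2, 18 cm / 100 = 0.18, 22.6 degrees / 90 = 0.2511.

Emit:
apply_moves(rows=[[1,0.03,-0.03,0,0,0,0.0667],[1,0.06,-0.06,0,0,0,0.1333],[1,0.09,-0.08,0,0,0,0.2],[1,0.12,-0.105,0,0,0,0.2511],[1,0.15,-0.13,0,0,0,0.2511],[1,0.18,-0.155,0,0,0,0.2511],[1,0.2,-0.175,0,0,0,0.2511],[1,0.2,-0.175,0,0,0,0.2511]])

```text
clock: 0.77
tool_pos: [390.3, -333.7, 404.5]
ee_rot: [-3.139, -0.001, 0.068]
contact_force: [0.3, 0.5, 0.1]
width: 40.5
grasp_force: 0.0
```

```bash
python3 -c "
from h import *
go((456,-181,120))"
```

```text
tip now [ 390.3 -333.7  214.4] F [0.3 0.5 0.1] t 0.77 shift [  7.59 -14.76   9.48] turn [-0.2 -0.   0.6]
```

In the tool's units: -15.3 cm / 100 = -0.153, -14 cm / 100 = -0.14.

Emit:
apply_moves(rows=[[1,0.025,-0.035,0.01,0,0,0],[1,0.05,-0.07,0.03,0,0,0],[1,0.065,-0.105,0.05,0,0,0],[1,0.076,-0.14,0.07,0,0,0],[1,0.078,-0.153,0.094,0,0,0],[1,0.078,-0.153,0.094,0,0,0],[1,0.078,-0.153,0.094,0,0,0],[1,0.078,-0.153,0.094,0,0,0]])

```text
clock: 1.43
tool_pos: [456.6, -183.8, 311.0]
ee_rot: [3.141, -0.0, 0.057]
contact_force: [-0.3, -0.8, 0.3]
width: 0.1
grasp_force: 0.0
```

```bash
python3 -c "
from h import *
go((456,-181,60))
d=snap('scene')
cv2.imwrite('pics/s1.png',cv2.resize(d['color'][180:300,220:400,::-1],None,fx=4,fy=4,interpolation=cv2.INTER_CUBIC))"
```

```text
tip now [ 456.6 -183.8  120.9] F [-0.3 -0.8  0.3] t 1.43 shift [-0.05 -0.28  6.09] turn [ 0.  -0.  -0.1]
```

View pics/s1.png

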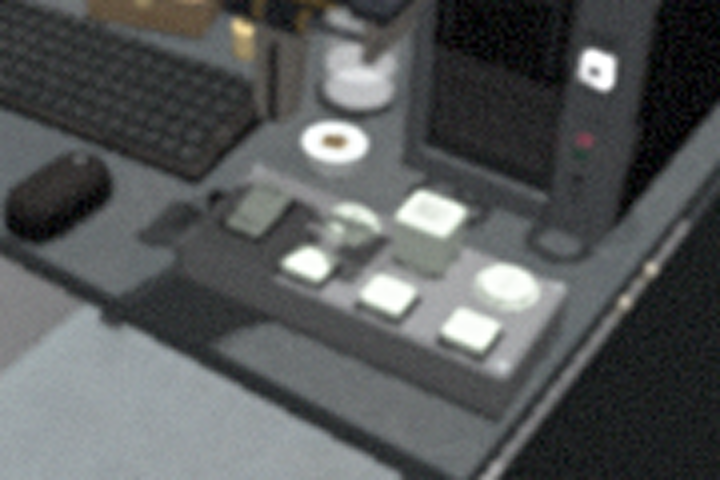

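The closed fingers hang at crop (280,75), above the rocker at (258,210), and the box adapter is in the middle outlet at (432,225). Now I'll lower and press.

In the tool's units: 7.1 cm / 100 = 0.071, 6.9 cm / 100 = 0.069.

Emit:
apply_moves(rows=[[1,0,-0.003,0.025,0,0,0],[1,0,-0.003,0.045,0,0,0],[1,0,-0.003,0.058,0,0,0],[1,0,-0.003,0.062,0,0,0],[1,0,-0.003,0.066,0,0,0],[1,0,-0.003,0.069,0,0,0],[1,0,-0.003,0.071,0,0,0],[1,0,-0.003,0.071,0,0,0]])

```text
clock: 2.15
tool_pos: [457.1, -180.2, 240.6]
ee_rot: [3.14, -0.003, 0.057]
contact_force: [-0.0, -0.3, 2.0]
width: 0.4
grasp_force: 0.7
```

```bash
python3 -c "
from h import *
go((456,-181,46))"
```

```text
tip now [ 457.1 -180.2   50.5] F [-0.  -0.3  2. ] t 2.15 shift [-0.12  0.07  0.45] turn [ 0.1 -0.2 -0. ]
```

In contact. I'll keep pressing in small steps.

In the tool's units: 0.4 cm / 100 = 0.004, 0.3 cm / 100 = 0.003.

Emit:
apply_moves(rows=[[1,0,0,0.001,0,0,0],[1,0,0,0.002,0,0,0],[1,0,0,0.003,0,0,0],[1,0,0,0.004,0,0,0],[1,0,0,0.004,0,0,0],[1,0,0,0.004,0,0,0]])

```text
clock: 2.65
tool_pos: [457.7, -179.8, 236.9]
ee_rot: [3.14, -0.004, 0.058]
contact_force: [1.9, -2.5, 6.5]
width: 0.2
grasp_force: 3.5
```

In the tool's units: 0.3 cm / 100 = 0.003, 0.2 cm / 100 = 0.002.

Emit:
apply_moves(rows=[[1,0,0,0.001,0,0,0],[1,0,0,0.002,0,0,0],[1,0,0,0.003,0,0,0],[1,0,0,0.003,0,0,0],[1,0,0,0.003,0,0,0]])

```text
clock: 3.07
tool_pos: [457.9, -179.8, 236.2]
ee_rot: [3.139, -0.004, 0.059]
contact_force: [-3.9, 0.0, 31.1]
width: 0.3
grasp_force: 14.7
```

It's hard against the stop at 31 N and z≈46, as predicted. I'll lift, move over key2, and check the rocker from there.

In the tool's units: 12.6 cm / 100 = 0.126, 10.5 cm / 100 = 0.105.

Emit:
apply_moves(rows=[[1,0,0,-0.01,0,0,0],[1,0,0,-0.04,0,0,0],[1,0,0,-0.07,0,0,0],[1,-0.02,0.035,-0.075,0,0,0],[1,-0.04,0.07,-0.075,0,0,0],[1,-0.056,0.105,-0.075,0,0,0],[1,-0.056,0.126,-0.075,0,0,0],[1,-0.056,0.126,-0.075,0,0,0]])

```text
clock: 3.73
tool_pos: [406.0, -312.8, 307.8]
ee_rot: [3.14, 0.0, 0.051]
contact_force: [0.3, 0.5, -0.5]
width: 0.6
grasp_force: 0.0
```

Run:
```python
from h import *
go((408.5,-309.6,60))
d=snap('scene'); w=cloud(d)
cv2.imwrite('pics/s2.png',cv2.resize(d['color'][180:300,220:400,::-1],None,fx=4,fy=4,interpolation=cv2.INTER_CUBIC))
# rocker profile along block x, from depth of both cameras
for n,dd in(('scene',d),('top',snap('top'))):
    w=cloud(dd).reshape(-1,3); c,s=np.cos(.058),np.sin(.058)
    q=(w-[436.2,-181.9,40]); x=q[:,0]*c+q[:,1]*s; y=-q[:,0]*s+q[:,1]*c
    print(n,[ (a,np.round(np.median(q[(abs(x-a)<3)&(abs(y)<9)&(abs(q[:,2])<40),2]),1)) for a in(-40,-20,-12,-4,4,12,20)])
```

```text
tip now [ 406.  -312.8  117.7] F [ 0.3  0.5 -0.5] t 3.73 shift [ 0.27 -0.32  5.77] turn [ 0.1  0.  -0.4]
scene [(-40, np.float64(0.2)), (-20, np.float64(11.7)), (-12, np.float64(11.9)), (-4, np.float64(10.2)), (4, np.float64(8.9)), (12, np.float64(7.0)), (20, np.float64(5.3))]
top [(-40, np.float64(0.7)), (-20, np.float64(14.4)), (-12, np.float64(13.5)), (-4, np.float64(10.5)), (4, np.float64(10.9)), (12, np.float64(6.3)), (20, np.float64(5.8))]
```

View pics/s2.png

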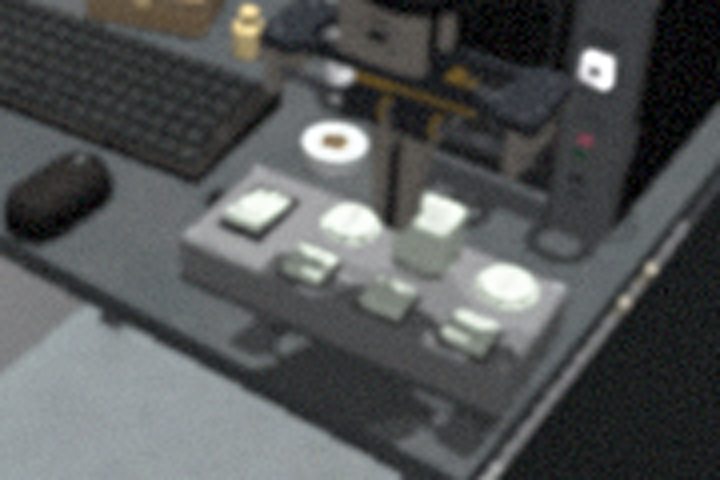

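The rocker at crop (258,212) now slopes down at its far end, and the depth profile drops from +13 to +5, so it's on. Next is key2.

In the tool's units: 7.3 cm / 100 = 0.073, 5.8 cm / 100 = 0.058.

Emit:
apply_moves(rows=[[1,0.002,-0.002,0.025,0,0,0],[1,0.002,-0.002,0.045,0,0,0],[1,0.002,-0.002,0.058,0,0,0],[1,0.002,-0.002,0.064,0,0,0],[1,0.002,-0.002,0.068,0,0,0],[1,0.002,-0.002,0.071,0,0,0],[1,0.002,-0.002,0.073,0,0,0],[1,0.002,-0.002,0.073,0,0,0]])

```text
clock: 4.5
tool_pos: [410.1, -306.0, 235.0]
ee_rot: [3.141, -0.001, 0.059]
contact_force: [0.7, 1.2, -0.4]
width: 0.4
grasp_force: 0.0
```

In the tool's units: 0.3 cm / 100 = 0.003, 0.2 cm / 100 = 0.002.

Emit:
apply_moves(rows=[[1,-0.001,0.001,0.001,0,0,0],[1,-0.001,0.001,0.002,0,0,0],[1,-0.001,0.001,0.003,0,0,0],[1,-0.001,0.001,0.003,0,0,0],[1,-0.001,0.001,0.003,0,0,0]])

```text
clock: 4.92
tool_pos: [409.6, -307.4, 234.3]
ee_rot: [3.141, -0.002, 0.058]
contact_force: [-4.3, 6.1, 21.0]
width: 0.6
grasp_force: 10.7
```

Key2 hit its stop at z=44.2, where 44 was expected. I'll lift and travel to the logger.

In the tool's units: -17.5 cm / 100 = -0.175, -3.5 cm / 100 = -0.035.

Emit:
apply_moves(rows=[[1,0,0,-0.01,0,0,0],[1,0,0,-0.04,0,0,0],[1,0,0,-0.08,0,0,0],[1,0.01,-0.035,-0.09,0,0,0],[1,0.03,-0.07,-0.09,0,0,0],[1,0.05,-0.105,-0.09,0,0,0],[1,0.06,-0.14,-0.09,0,0,0],[1,0.07,-0.175,-0.09,0,0,0]])

```text
clock: 5.58
tool_pos: [469.1, -127.4, 322.6]
ee_rot: [3.141, -0.002, 0.058]
contact_force: [0.6, -0.1, -0.2]
width: 0.5
grasp_force: 0.0
```

Run:
```python
from h import *
go((450,100,130))
d=snap('top'); w=cloud(d); k=.64
for n,u,v in [('k1',540,379),('k2',574,376),('k3',608,373),('round',265,396),('small',321,393)]:
    print(n,np.round(np.nanmedian(w[int(v*k)-2:int(v*k)+3,int(u*k)-2:int(u*k)+3].reshape(-1,3),0),1))
```

```text
tip now [ 469.1 -127.4  132.5] F [ 0.6 -0.1 -0.2] t 5.58 shift [ -0.6  -22.81   0.22] turn [ 0.1 -0.1 -0. ]
k1 [ 403.3 -120.5  587.9]
k2 [ 409.6 -311.3   44.1]
k3 [ 413.3 -371.    51.5]
round [389.9 241.3  42.7]
small [392.4 142.2  38.9]
```

In the tool's units: -28 cm / 100 = -0.28, -24.5 cm / 100 = -0.245.

Emit:
apply_moves(rows=[[1,0,-0.035,0,0,0,0],[1,0,-0.07,0,0,0,0],[1,0,-0.105,0,0,0,0],[1,0,-0.14,0,0,0,0],[1,-0.005,-0.175,0,0,0,0],[1,-0.01,-0.21,0,0,0,0],[1,-0.02,-0.245,0,0,0,0],[1,-0.03,-0.28,0,0,0,0]])

```text
clock: 6.3
tool_pos: [422.1, 150.2, 322.3]
ee_rot: [-3.141, -0.002, 0.057]
contact_force: [0.4, 0.3, -0.3]
width: 0.4
grasp_force: 0.0
```

Emit:
apply_moves(rows=[[1,-0.02,-0.03,0.005,0,0,0],[1,-0.04,-0.06,0.015,0,0,0],[1,-0.06,-0.08,0.025,0,0,0],[1,-0.065,-0.086,0.03,0,0,0],[1,-0.065,-0.086,0.03,0,0,0],[1,-0.065,-0.086,0.03,0,0,0]])

```text
clock: 6.8
tool_pos: [352.8, 231.1, 292.0]
ee_rot: [3.142, -0.001, 0.059]
contact_force: [-0.8, -0.7, -0.1]
width: 0.6
grasp_force: 0.0
```

```bash
python3 -c "
from h import *
go((390,241.4,46))"
```

```text
tip now [352.8 231.1 101.9] F [-0.8 -0.7 -0.1] t 6.8 shift [ 3.77 -0.81  5.59] turn [ 0. -0.  0.]
```

In the tool's units: 5 cm / 100 = 0.05, 4.8 cm / 100 = 0.048.

Emit:
apply_moves(rows=[[1,0.02,-0.005,0,0,0,0],[1,0.038,-0.008,0.01,0,0,0],[1,0.038,-0.008,0.03,0,0,0],[1,0.038,-0.008,0.048,0,0,0],[1,0.038,-0.008,0.05,0,0,0],[1,0.038,-0.008,0.05,0,0,0],[1,0.038,-0.008,0.05,0,0,0]])

```text
clock: 7.38
tool_pos: [390.6, 241.0, 242.4]
ee_rot: [-3.141, -0.001, 0.057]
contact_force: [0.2, -0.8, 0.4]
width: 0.6
grasp_force: 0.0
```

```bash
python3 -c "
from h import *
go((390,241.4,36.5))"
```

```text
tip now [390.6 241.   52.3] F [ 0.2 -0.8  0.4] t 7.38 shift [-0.06 -0.05  1.58] turn [-0.  -0.1 -0.1]
```

In the tool's units: 1.7 cm / 100 = 0.017, 1.6 cm / 100 = 0.016.

Emit:
apply_moves(rows=[[1,0,0,0.005,0,0,0],[1,0,0,0.009,0,0,0],[1,0,0,0.011,0,0,0],[1,0,0,0.013,0,0,0],[1,0,0,0.015,0,0,0],[1,0,0,0.016,0,0,0],[1,0,0,0.017,0,0,0],[1,0,0,0.017,0,0,0]])

```text
clock: 8.05
tool_pos: [390.3, 241.7, 226.3]
ee_rot: [3.141, -0.002, 0.058]
contact_force: [-2.5, -3.2, 20.2]
width: 0.6
grasp_force: 10.4
```

The round key is at its stop, with the tip at 36.2 and 20 N. I'll lift straight up and check everything.

Emit:
apply_moves(rows=[[1,0,0,-0.005,0,0,0],[1,0,0,-0.02,0,0,0],[1,0,0,-0.05,0,0,0],[1,0,0,-0.09,0,0,0],[1,0,0,-0.13,0,0,0],[1,0.03,-0.03,-0.16,0,0,0],[1,0.06,-0.06,-0.18,0,0,0],[1,0.07,-0.09,-0.2,0,0,0]])

```text
clock: 8.72
tool_pos: [453.0, 326.6, 420.8]
ee_rot: [3.141, -0.002, 0.054]
contact_force: [1.4, 0.3, -0.8]
width: 0.5
grasp_force: 0.0
```

In the tool's units: 22 cm / 100 = 0.22, 19 cm / 100 = 0.19.

Emit:
apply_moves(rows=[[1,0.03,0.03,0,0,0,0],[1,0.06,0.07,0,0,0,0],[1,0.08,0.11,0,0,0,0],[1,0.08,0.15,0,0,0,0],[1,0.08,0.19,0,0,0,0],[1,0.08,0.22,0,0,0,0],[1,0.08,0.22,0,0,0,0],[1,0.08,0.22,0,0,0,0]])

```text
clock: 9.38
tool_pos: [543.8, 109.9, 418.8]
ee_rot: [3.141, 0.001, 0.053]
contact_force: [0.5, 1.3, -0.1]
width: 0.5
grasp_force: 0.0
```

Run:
```python
from h import *
d=snap('top'); w=cloud(d); k=.64; go((400,0,200))
for n,u,v in [('rockfar',502,350),('rocknear',502,374),('k1',540,379),('k2',574,376),('k3',608,373),('round',265,396),('small',321,393)]:
    print(n,np.round(np.nanmedian(w[int(v*k)-2:int(v*k)+3,int(u*k)-2:int(u*k)+3].reshape(-1,3),0),1))
cv2.imwrite('pics/top9.png',cv2.resize(d['color'][...,::-1],(800,600)))
```

```text
tip now [543.5 112.2 228.9] F [0.2 1.1 0.2] t 9.43 shift [-14.96  10.38   2.9 ] turn [-0.   0.  -0.1]
rockfar [ 458.  -184.5   45.6]
rocknear [ 416.  -180.9   54. ]
k1 [ 405.8 -247.9   51. ]
k2 [ 409.6 -311.3   44.9]
k3 [ 413.3 -371.8   51.7]
round [389.8 243.   36.8]
small [397.4  66.1 696.4]
```

View pics/top9.png

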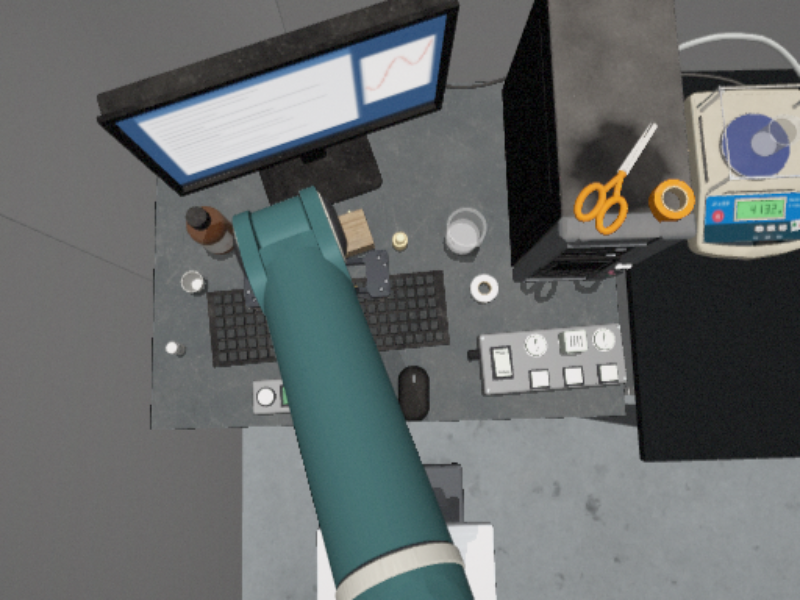

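The rocker at (502,362) is down at its far end, key2 at (574,376) is at 44.9, and the round key at (265,396) is at 36.8, all fully pressed. Key1 and key3 are still up, and the logger and the things around it haven't moved. The arm is clear, with its tips at z=229.

```bash
python3 -c "
from plant import *
print(hand_in())"
```

```text
the job is handed in; nothing more can be done
None
```

I pressed the master rocker, then key2 (the adapter's outlet), then the logger's round start key, each down to its stop, and handed the job in after about 9.5 s with the arm clear and nothing else visibly disturbed; the arm hid the logger's small key in the last picture.

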